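# Wet the cleaning brush at the push-down dispenser

## Task

Wet the cleaning brush for the next board: flip the dispenser's lid right back, take the brush from its rest and push its bristles down into the middle of the sprung dish until the dish is fully down, without forcing it, then lift the brush clear so that the dish comes back up. Then lay the brush back in both notches of its rest, bristles pointing the same way as before, shut the lid fully so that the alcohol does not dry out, and leave the things around undisturbed.

Things in the scene. Friction and masses are not known exactly. Their poses are not given: they have to be found in the camera images.
- dispenser: push-down alcohol dispenser, does not move: white bottle, 69 mm diameter, in a black round weighted base of 100 mm diameter, grey cap, steel dish, grey flip lid; 118 mm high shut. Origin: on the bottle's axis at the bench, z up. The front (lid's lift tab) is its -x side; the lid's hinge axis runs along y at x = +31.5 mm, z = 113.5 mm
- pump_lid (a joint): lid angle (rad): 0 shut, 2.25 right back against its stop; may start slightly ajar. The hinge is stiff: the lid stays where it is left. Lid: disc 53 mm in diameter, 5 mm thick, over the dish when shut, underside at z = 113 mm, top at 117.5 mm
- lid_tab (a point): middle of the outer edge of the lid's lift tab, 74 mm from the hinge axis. Tab: 18 mm wide, 4 mm thick, sticks out 16 mm beyond the disc and bends up, its edge 8 mm above the hinge's level when shut; free underneath (the bottle's shoulder is 35 mm lower). x points to the hinge, z is the normal of the lid's top
- pump_dish (a joint): how far the sprung dish is pushed down (m): 0 up, 0.010 fully down on its stop; it takes about 4 N to start and 8 N fully down, and springs back. The brush gives a little in the fingers as it is pressed
- dish_floor (a point): middle of the dish's floor, moves with the dish (z = 104 mm over the bench when up). The dish is round and open on top, about 40 mm wide inside, its rim 7 mm above the floor
- brush: cleaning brush, 178 mm long, 35 g: flat-sided black handle 10.5 mm wide (y), 13 mm high (z), from x = -72 to +48 mm, behind it a tapered end 14 mm long; steel ferrule and stiff bristles 9 mm in diameter from x = +48 to +93 mm. Origin: middle of the grip, on the axis; +x points to the bristles
- brush_tip (a point): end of the bristles, on the brush's axis, 93 mm from the brush's origin
- brush_rest: brush rest, does not move: base 112 x 64 x 6 mm, two uprights 4 mm thick at x = +40 and -40 mm (76 mm clear between, free for fingers), each with a notch 17 mm wide, flared above, its bottom at z = 28 mm, top at 46 mm. Origin: middle of the base at the bench. The brush lies along x, its origin over the rest's at z = 34.5 mm, bristles to +x
- circuit_board: bystander: loose green circuit board 58 x 85 x 12 mm, origin middle of its underside
- flux_tin: bystander: loose round white tin, 49 mm in diameter, 33 mm high, origin middle of its underside
- tweezers: bystander: loose steel tweezers 120 mm long, 9 mm high, origin middle of the underside
Things that resemble listed ones, but are neither listed nor needed, are in the scene too. There is more than one size of the dispenser; the job needs the middle-sized.

How it is judged:
On the way, in this order (a step that is already met when the one before it is completed fails the run):
1. the lid is flipped right back (more than 1.95 rad) (value of joint pump_lid above 1.95 rad), for 0.2 s.
2. the brush's bristles, in the middle of the dish, hold the dish fully down (8.5 mm or more of its 10 mm) (value of joint pump_dish above 0.0085 m and horizontal distance between brush_tip and dish_floor below 0.015 m and distance between brush_tip and dish_floor below 0.018 m and contact force between brush and dispenser above 2 N), for 0.2 s.
3. the brush is lifted clear and the dish is up again (value of joint pump_dish below 0.0015 m and distance between brush_tip and dish_floor above 0.025 m), for 0.1 s.
At the end, for the whole second after the job is handed in: The brush lies at rest in both notches of its rest (its middle within 15 mm along and 6 mm across of the rest's middle, less than 5.5 mm above its seat, in line within 0.1 rad, bristles to the rest's +x side), the lid is shut (under 0.08 rad) and the dish is up (within 1.5 mm) (x of brush in the frame of brush_rest between -0.015 and 0.015 m and y of brush in the frame of brush_rest between -0.006 and 0.006 m and z of brush in the frame of brush_rest below 0.04 m and x of brush_tip in the frame of brush_rest above 0.05 m and angle between the x axis of brush and the x axis of brush_rest, either way round below 0.1 rad and value of joint pump_lid below 0.08 rad and value of joint pump_dish below 0.0015 m and linear speed of brush below 0.01 m/s); the robot touches nothing.
It fails at once if the brush is forced: more than 20 N between brush and dispenser (contact force between brush and dispenser above 20 N).
It fails at once if a bystander (circuit board, tin, tweezers) is moved more than 20 mm (distance of any of circuit_board, flux_tin, tweezers from where it was at the start of the episode above 0.02 m).
It also fails if it takes over 69 s, if anything falls off the work surface, if the arm or the gripper's body presses on something with over 40 N, if the wrist force passes 120 N, or if a joint passes its speed limit or range.

## Robot

A 6-joint arm with a two-finger parallel gripper is mounted at the origin on a cart in front of the work surface, level with it; the furniture and walls round the work are solid. World frame = base frame: x ahead of the robot, y to its left, z up, the work surface at z = 0. Lengths are in m, angles in rad, forces in N, time in s.
With the tool pointing down it reaches from about 0.325 to 0.775 m from the base axis. Payload 5.5 kg.
Tool frame: the origin (TCP) lies between the finger pads; the fingertips stand 22 mm ahead of it and the grasp point (between the pads) lies 3 mm ahead of it; z points along the fingers, y is the line along which they close (so a half turn about z gives the same grasp; the last joint's range is limited). The gripper opens to 88 mm and grips with 3 to 60 N. Pads are 20 mm wide; open, the fingers measure 115 mm over their backs; the gripper's body (75 mm by 178 mm) begins 61 mm behind the grasp point.
Start: joints at [1.136, 0.091, 1.231, -0, 1.82, -0.057], TCP at [0.221, 0.558, 0.245] pointing down, gripper open.
Joint ranges: [-2.87, 2.87], [-0.86, 2.18], [0.17, 2.46], [-1.51, 4.65], [0.06, 2.69], [-2.65, 2.65]. Speed limits (rad/s): [2.57, 2.57, 3.01, 3.14, 3.14, 3.14].

## Interface

Orientations are given as a 3x3 rotation matrix whose columns are the frame's x, y, z axes.
In Python, from plant import * gives the robot as it stands.
- The arm moves only by the tool move_arm, never from a script. Its argument "rows" is a list of rows, each an object with "jaw": the opening, from -1 (shut) to 1 (fully open); "delta_pos": the shift along the world's x, y, z in cm, a list of three; "yaw": the turn about the world's z in rad. A call has 1 to 8 rows; each row shifts and turns the commanded pose from where the row before left it; what a row does not reach is not made up. A row lasts 1/12 s, in which the tool goes at most 41.7 mm and 7.16 degrees, less where a joint would pass 70% of its speed; a pose out of reach is approached as far as the arm can. A call is refused whole if a number of a shift passes 4.17 or a number of a turn 0.125, either way. A call with a gripper value outside its range is refused whole. The fingers move at their own pace and stop on an object; "newtons" is the grip in N (left out, the last holds). Time passes only in rows, so rows that do not move let the fingers close. It gives the time, the measured TCP pose, the force, the opening and the grip force at its end, in the units of the state.
- state(): the state, without advancing time (a new reading comes with each control period).
- capture(name): name is "side" or "top"; returns the picture (480x640x3 uint8, red, green, blue); there is no depth.
- camera_info(name): a dict with "fovy" (degrees; the focal length in pixels is half the picture's height over the tangent of half this angle, whatever the lens; pixels are square), "cx", "cy" (the principal point, pixels), "k1" (the pictures are not rectified: a ray, as slopes to the right and down, at radius r is drawn at 1 + k1 r^2 times it, then the intrinsics apply), "extrinsics" (4x4, takes a point from camera to world coordinates). Camera axes: x right, y down, z forward; pixel columns grow to the right and rows downward; lengths in m; the calibration is good to about 2 mm. A picture is of the moment at which its call begins. camera_info takes no time and is no camera call.
- finish_job(): hands the job in; it is judged then, once.
Trained networks look in the newest picture that a camera, given by its name, has taken for a name from the list of things; names that differ only in an ending like _2 or _b are one class to them, and where a whole thing is asked for, a point or a joint stands for the part that bears it (a point fixed in the world has none). Each returns a list of dicts, best first, with "conf" (0 to 1); they miss things now and then, are a little off and sometimes report something else, mostly with a low value. They report only what shows in the picture. A call takes as long as a camera call. They do not tell look-alikes from the thing itself.
- recognise(camera, label): "position" ([x, y, z] in m, in world coordinates, good to about 4 mm: the middle of the surface that is visible of it).
- outline_of(camera, label): "region" (480x640 bool, what is visible of it).
The state is a dict: "t": time; "q": joint angles; "joint_vel": joint speeds; "tau": joint torques, N m; "eef_pos": TCP position; "tool_rot": TCP orientation; "contact_force": force on the tool from outside, world axes, zero at the start; "torque": the same for the moment, N m; "width": finger opening in m; "grasp_force": force on a finger pad.
Only numpy, scipy, OpenCV 4.12 (cv2) and the standard library are available. Lean on these libraries where they do the work, as an engineer would, in place of code of your own. Each camera call takes 0.05 s, during which the arm holds its last target. There are 200 camera calls.

## Working session

There is one attempt and no reset: what is moved stays moved. The work goes in short steps, Python scripts to look and compute and a tool call to move; the robot and the scene stay as the last step left them, time stands still between calls to the robot, and variables do not carry over. Pictures are saved under pics/ and viewed, at most 11 in all, crops included, and the job is handed in when it is done.

Besides the shell and the picture viewer there is one more tool, called after ">>>" as name([rows], argument=value, ...), one row to a line, values as JSON. move_arm: Moves the arm, as the interface text tells. Its arguments: {"type":"object","properties":{"rows":{"type":"array"},"newtons":{"type":"number"}},"required":["rows"]}

```bash
mkdir -p pics
cat > h.py <<'E'
from plant import *
import numpy as np, cv2
def K(n):
    c=camera_info(n); f=240/np.tan(np.radians(c['fovy'])/2); return c,f
def ray(n,u,v):
    c,f=K(n); d=np.array([(u-c['cx'])/f,(v-c['cy'])/f]); s=d.copy()
    for _ in range(20): s=d/(1+c['k1']*(s@s))
    E=np.array(c['extrinsics']); r=E[:3,:3]@np.array([s[0],s[1],1]); return E[:3,3],r
def at(n,u,v,z):
    o,r=ray(n,u,v); return o+r*(z-o[2])/r[2]
def proj(n,p):
    c,f=K(n); E=np.array(c['extrinsics']); q=E[:3,:3].T@(np.array(p)-E[:3,3]); s=q[:2]/q[2]
    s=s*(1+c['k1']*(s@s)); return np.array([s[0]*f+c['cx'],s[1]*f+c['cy']])
def snap(n,name):
    im=capture(n); cv2.imwrite('pics/'+name,cv2.cvtColor(np.asarray(im),cv2.COLOR_RGB2BGR)); return im
E
python3 - <<'E'
from h import *
np.set_printoptions(precision=3,suppress=True)
for n in('top','side'):
    snap(n,n+'0.png'); c,f=K(n); print(n,f,c['cx'],c['cy'],c['k1']);print(np.array(c['extrinsics']))
    for l in('dispenser','pump_lid','lid_tab','brush','brush_tip','brush_rest','circuit_board','flux_tin','tweezers'):
        for d in recognise(n,l): print(l,np.array(d['position']),round(d['conf'],2),proj(n,d['position']).round())
E
```

```text
top 565.0299660456375 322.7914465298557 237.9172432945254 -0.07152626005475107
[[-0.341 -0.876  0.34   0.159]
 [-0.94   0.322 -0.114  0.116]
 [-0.009 -0.358 -0.934  1.138]
 [ 0.     0.     0.     1.   ]]
dispenser [ 0.341 -0.069  0.101] 0.86 [388. 320.]
dispenser [ 0.518 -0.131  0.064] 0.64 [381. 233.]
dispenser [ 0.503 -0.307  0.045] 0.63 [461. 216.]
pump_lid [ 0.504 -0.317  0.083] 0.85 [469. 207.]
pump_lid [ 0.527 -0.142  0.126] 0.8 [388. 216.]
pump_lid [ 0.355 -0.083  0.161] 0.75 [396. 302.]
lid_tab [ 0.359 -0.088  0.165] 0.93 [398. 299.]
lid_tab [ 0.505 -0.314  0.082] 0.61 [467. 207.]
lid_tab [ 0.531 -0.138  0.124] 0.59 [385. 215.]
brush [0.538 0.177 0.041] 0.86 [236. 278.]
brush_tip [0.539 0.177 0.039] 0.96 [236. 277.]
brush_rest [0.531 0.183 0.007] 0.94 [237. 286.]
circuit_board [0.631 0.02  0.005] 0.55 [295. 220.]
flux_tin [0.663 0.137 0.031] 0.59 [238. 220.]
side 485.92802794946044 314.0991260505838 237.14791076487083 -0.00901164708316773
[[ 0.983 -0.104  0.152  0.365]
 [-0.182 -0.644  0.743 -0.803]
 [ 0.021 -0.758 -0.652  0.823]
 [ 0.     0.     0.     1.   ]]
dispenser [ 0.501 -0.329  0.044] 0.95 [331. 386.]
dispenser [ 0.359 -0.112  0.089] 0.85 [242. 292.]
dispenser [0.632 0.012 0.004] 0.73 [354. 265.]
dispenser [ 0.522 -0.162  0.059] 0.57 [325. 310.]
pump_lid [ 0.36  -0.094  0.161] 0.95 [239. 260.]
pump_lid [ 0.53  -0.144  0.119] 0.86 [328. 283.]
pump_lid [ 0.508 -0.321  0.083] 0.78 [335. 370.]
pump_lid [0.535 0.173 0.039] 0.58 [304. 217.]
lid_tab [ 0.504 -0.319  0.081] 0.76 [333. 370.]
lid_tab [ 0.528 -0.147  0.122] 0.69 [327. 283.]
lid_tab [ 0.36  -0.094  0.162] 0.63 [239. 260.]
brush [0.536 0.174 0.04 ] 0.59 [304. 216.]
brush_tip [0.542 0.168 0.04 ] 0.58 [307. 218.]
brush_rest [0.525 0.172 0.012] 0.86 [300. 226.]
circuit_board [0.635 0.011 0.005] 0.66 [355. 265.]
flux_tin [0.664 0.123 0.029] 0.73 [356. 227.]
tweezers [ 0.659 -0.164  0.004] 0.71 [386. 319.]
```

Run:
```python
import cv2
a=cv2.imread('pics/top0.png');b=cv2.imread('pics/side0.png')
c=cv2.resize(a[160:360,180:500],(800,500),interpolation=2);cv2.imwrite('pics/t1.png',c)
c=cv2.resize(b[180:420,190:430],(600,600),interpolation=2);cv2.imwrite('pics/s1.png',c)
```

```text
(no output)
```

View pics/t1.png

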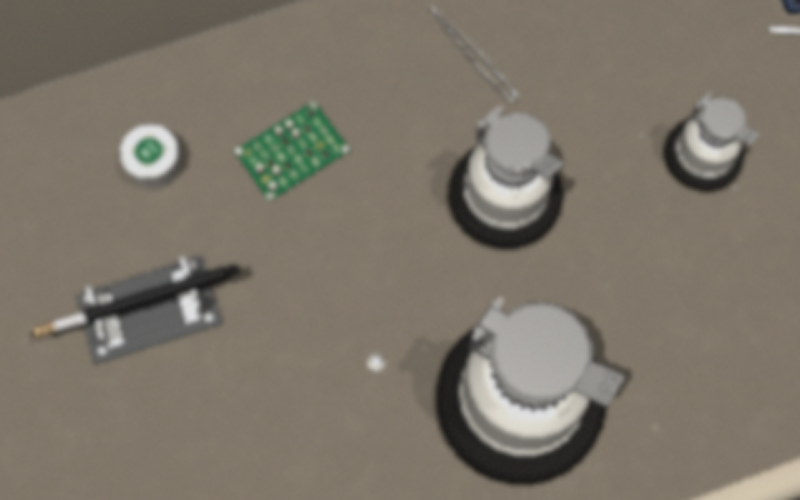

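View pics/s1.png

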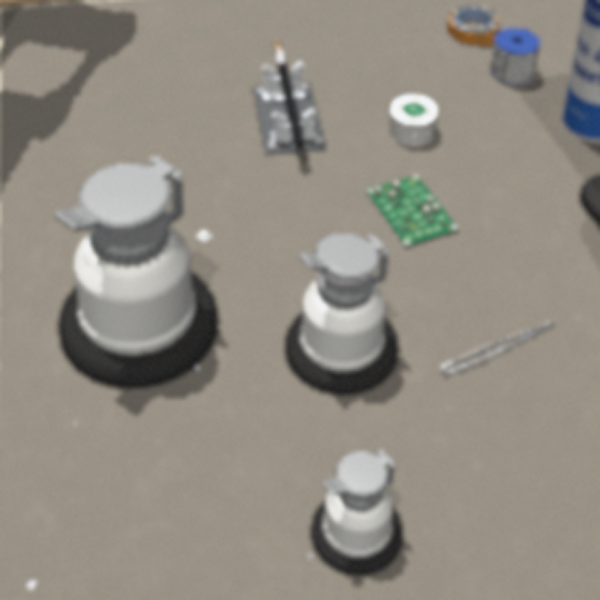

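The pictures show the middle-sized dispenser at top-pixel (383,233) and side-pixel (327,310), with its tab at top (401,226) and side (315,283). The brush lies on its rest from its bristle tip at top (194,293) to its tail at (279,268). Next I triangulate these points.

```bash
cat >> h.py <<'E'
def tri(a,b):
    A=[];y=[]
    for n,p in(('top',a),('side',b)):
        o,r=ray(n,*p); r/=np.linalg.norm(r); P=np.eye(3)-np.outer(r,r); A.append(P);y.append(P@o)
    A=np.vstack(A);y=np.hstack(y);x=np.linalg.lstsq(A,y,rcond=None)[0]; return x,np.linalg.norm(A@x-y)
np.set_printoptions(precision=4,suppress=True)
E
python3 - <<'E'
from h import *
C=lambda x,y:(180+x/2.5,160+y/2.5); S=lambda x,y:(190+x/2.5,180+y/2.5)
print('tab',tri(C(553,166),S(311,258)))
print('hinge',tri(C(490,121),S(377,246)))
print('disc',tri(C(517,141),S(348,256)))
print('disc top',at('top',*C(517,141),.1175),at('side',*S(348,256),.1175))
print('base', at('top',*C(507,191),.01),at('side',*S(342,345),.01))
print('tip',tri(C(33,333),S(279,44)),at('top',*C(33,333),.0345))
print('tail',tri(C(250,271),S(308,169)),at('top',*C(250,271),.0345))
print('bigtab',tri(C(625,380),S(62,215)))
print('bigdisc',tri(C(543,354),S(128,195)))
print('smalldisc',tri(C(722,119),S(362,474)))
# lid outlines, height test of the three
for n in('top','side'):
    for l in('pump_lid','brush','brush_rest','dispenser'):
        for d in outline_of(n,l):
            m=d['region']; ys,xs=np.nonzero(m); print(n,l,round(d['conf'],2),len(xs),xs.mean().round(1),ys.mean().round(1),xs.min(),xs.max(),ys.min(),ys.max())
            if l in('brush','pump_lid'):
                w,v=np.linalg.eigh(np.cov(xs,ys)); print('  axis',v[:,1])
E
```

```text
tab (array([ 0.4977, -0.1556,  0.1339]), np.float64(0.003802633400433389))
hinge (array([ 0.5581, -0.1297,  0.1113]), np.float64(0.0036061642733497207))
disc (array([ 0.5318, -0.1419,  0.1169]), np.float64(0.002484404893352336))
disc top [ 0.5297 -0.1418  0.1175] [ 0.5334 -0.1418  0.1175]
base [ 0.5286 -0.1432  0.01  ] [ 0.5322 -0.1439  0.01  ]
tip (array([0.5434, 0.2707, 0.0282]), np.float64(0.0037590130042448656)) [0.5384 0.2694 0.0345]
tail (array([0.5415, 0.0864, 0.0058]), np.float64(0.005256822126933101)) [0.528  0.0868 0.0345]
bigtab (array([ 0.3142, -0.1272,  0.1836]), np.float64(0.00033802867714387513))
bigdisc (array([ 0.3604, -0.0861,  0.1572]), np.float64(0.006214027512690786))
smalldisc (array([ 0.5064, -0.318 ,  0.0777]), np.float64(0.0029298327490719484))
top pump_lid 0.95 1481 397.9 301.2 372 428 281 320
  axis [-0.8785 -0.4778]
top pump_lid 0.79 257 470.2 208.0 461 481 200 216
  axis [-0.8156 -0.5786]
top pump_lid 0.76 576 387.0 216.7 373 403 205 229
  axis [-0.8457 -0.5336]
top brush 0.76 469 237.3 278.5 194 274 266 293
  axis [-0.9523  0.3051]
top brush_rest 0.71 1116 239.4 285.1 212 267 263 303
top dispenser 0.97 1935 382.4 232.7 359 404 203 259
top dispenser 0.88 976 462.8 218.1 445 481 199 236
top dispenser 0.67 4084 389.0 317.3 354 429 280 353
side pump_lid 0.84 409 328.3 282.1 311 343 274 290
  axis [-0.9987  0.0517]
side pump_lid 0.78 866 238.3 258.8 214 258 245 272
  axis [-0.9421  0.3353]
side pump_lid 0.58 335 334.4 369.5 321 345 361 378
  axis [-0.9468  0.3219]
side brush 0.56 150 305.5 218.3 300 311 197 237
  axis [0.2222 0.975 ]
side brush_rest 0.77 557 304.5 226.3 292 319 207 241
side dispenser 0.92 2110 327.3 307.8 305 348 274 338
side dispenser 0.68 1363 333.5 386.3 315 351 361 409
side dispenser 0.65 4394 243.7 292.7 213 277 244 335
```

Run:
```python
from h import *
s=state();print(s['t'],s['eef_pos'],s['width']);print(np.array(s['tool_rot']))
```

```text
1.4 [0.2213 0.5577 0.2446] 0.0875825357560914
[[-0.9295  0.3689 -0.0001]
 [ 0.3689  0.9295 -0.0001]
 [ 0.     -0.0001 -1.    ]]
```

>>> move_arm([
  {"jaw": 0.2, "delta_pos": [1.4, -3.6, 0], "yaw": -0.12},
  {"jaw": 0.2, "delta_pos": [1.4, -3.6, 0], "yaw": -0.12},
  {"jaw": 0.2, "delta_pos": [1.4, -3.6, 0], "yaw": -0.12},
  {"jaw": 0.2, "delta_pos": [1.4, -3.6, 0], "yaw": -0.12},
  {"jaw": 0.2, "delta_pos": [1.4, -3.6, 0], "yaw": -0.12},
  {"jaw": 0.2, "delta_pos": [1.4, -3.6, 0], "yaw": -0.12},
  {"jaw": 0.2, "delta_pos": [1.4, -3.6, 0], "yaw": -0.12},
  {"jaw": 0.2, "delta_pos": [1.4, -3.6, 0], "yaw": -0.12},
], newtons=30)

```text
t: 2.07
eef_pos: [0.3335, 0.268, 0.2448]
tool_rot: [[-0.226, 0.974, 0.001], [0.974, 0.226, 0.0], [0.0, 0.001, -1.0]]
contact_force: [0.6, 0.0, -0.3]
width: 0.0527
grasp_force: 0.0
```

>>> move_arm([
  {"jaw": 0.2, "delta_pos": [1.4, -3.6, 0], "yaw": -0.12},
  {"jaw": 0.2, "delta_pos": [1.4, -3.6, 0], "yaw": -0.12},
  {"jaw": 0.2, "delta_pos": [1.4, -3.6, 0], "yaw": -0.12},
  {"jaw": 0.2, "delta_pos": [1.4, -3.6, 0], "yaw": -0.12},
  {"jaw": 0.2, "delta_pos": [1.4, -3.6, 0], "yaw": -0.12},
  {"jaw": 0.2, "delta_pos": [1.4, -3.6, 0], "yaw": -0.12},
  {"jaw": 0.2, "delta_pos": [1.4, -3.6, 0], "yaw": -0.12},
  {"jaw": 0.2, "delta_pos": [1.4, -3.6, 0], "yaw": -0.12},
])

```text
t: 2.73
eef_pos: [0.4456, -0.0203, 0.245]
tool_rot: [[0.669, 0.743, 0.001], [0.743, -0.669, -0.0], [0.001, 0.001, -1.0]]
contact_force: [1.3, 0.6, -0.8]
width: 0.0527
grasp_force: 0.0
```

>>> move_arm([
  {"jaw": 0.2, "delta_pos": [1.25, -3.4, 0], "yaw": -0.109},
  {"jaw": 0.2, "delta_pos": [1.25, -3.4, 0], "yaw": -0.109},
  {"jaw": 0.2, "delta_pos": [1.25, -3.4, 0], "yaw": -0.109},
  {"jaw": 0.2, "delta_pos": [1.25, -3.4, 0], "yaw": -0.109},
  {"jaw": 0.2, "delta_pos": [0, 0, -3.5], "yaw": 0},
  {"jaw": 0.2, "delta_pos": [0, 0, -3.5], "yaw": 0},
  {"jaw": 0.2, "delta_pos": [0, 0, 0], "yaw": 0},
])

```text
t: 3.32
eef_pos: [0.4922, -0.1539, 0.1661]
tool_rot: [[0.919, 0.395, -0.013], [0.395, -0.919, 0.005], [-0.01, -0.009, -1.0]]
contact_force: [-1.1, 0.5, -1.9]
width: 0.0525
grasp_force: 0.0
```

Run:
```python
from h import *
a=snap('top','top1.png');b=snap('side','side1.png')
s=state();print(s['eef_pos'],s['contact_force']);R=np.array(s['tool_rot']);print(R)
p=np.array(s['eef_pos'])+.022*R[:,2];print('fingertip mid',p,proj('top',p),proj('side',p))
a=cv2.resize(a[170:270,330:450],(480,400),interpolation=2);b=cv2.resize(b[230:330,260:360],(400,400),interpolation=2)
cv2.imwrite('pics/v2.png',cv2.cvtColor(np.hstack([a[:,80:],b]),4))
```

```text
[ 0.4945 -0.154   0.1738] [0.1225 0.9763 0.8722]
[[ 0.918   0.3966 -0.003 ]
 [ 0.3966 -0.918   0.0012]
 [-0.0023 -0.0023 -1.    ]]
fingertip mid [ 0.4945 -0.154   0.1518] [401.6047 223.3098] [311.5047 276.9005]
```

View pics/v2.png

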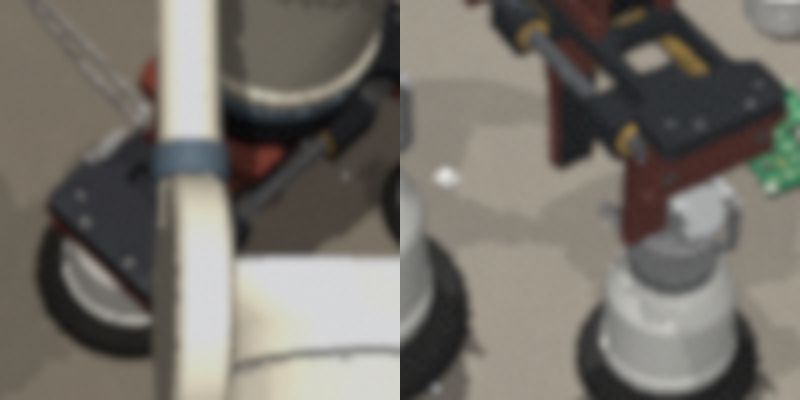

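The side view shows the open fingers straddling the lid tab, which is at crop (612,210). The top view is hidden by the arm. Now I go down and grip.

>>> move_arm([
  {"jaw": 0.2, "delta_pos": [0.1, -0.1, -1.6], "yaw": 0},
  {"jaw": 0.2, "delta_pos": [0.1, -0.05, -1.7], "yaw": 0},
  {"jaw": 0.2, "delta_pos": [0, 0, 0], "yaw": 0},
  {"jaw": -0.8, "delta_pos": [0, 0, 0], "yaw": 0},
  {"jaw": -0.8, "delta_pos": [0, 0, 0], "yaw": 0},
  {"jaw": -0.8, "delta_pos": [0, 0, 0], "yaw": 0},
  {"jaw": -0.8, "delta_pos": [0, 0, 0], "yaw": 0},
  {"jaw": -0.8, "delta_pos": [0, 0, 0], "yaw": 0},
], newtons=25)

```text
t: 4.08
eef_pos: [0.4977, -0.1558, 0.1428]
tool_rot: [[0.918, 0.397, 0.001], [0.397, -0.918, -0.0], [0.001, 0.001, -1.0]]
contact_force: [-2.3, 4.0, -0.2]
width: 0.0229
grasp_force: 2.0
```

>>> move_arm([
  {"jaw": -0.8, "delta_pos": [0, 0, 0], "yaw": 0},
  {"jaw": -0.8, "delta_pos": [0, 0, 0], "yaw": 0},
  {"jaw": -0.8, "delta_pos": [0, 0, 0], "yaw": 0},
])

```text
t: 4.33
eef_pos: [0.4965, -0.1542, 0.1415]
tool_rot: [[0.918, 0.397, -0.002], [0.397, -0.918, 0.003], [-0.001, -0.004, -1.0]]
contact_force: [-2.7, 6.7, 1.7]
width: 0.0171
grasp_force: 25.0
```

>>> move_arm([
  {"jaw": -0.8, "delta_pos": [0.17, 0.07, 0.6], "yaw": 0},
  {"jaw": -0.8, "delta_pos": [0.2, 0.09, 0.59], "yaw": 0},
  {"jaw": -0.8, "delta_pos": [0.26, 0.11, 0.56], "yaw": 0},
  {"jaw": -0.8, "delta_pos": [0.3, 0.13, 0.53], "yaw": 0},
  {"jaw": -0.8, "delta_pos": [0.34, 0.15, 0.5], "yaw": 0},
  {"jaw": -0.8, "delta_pos": [0.39, 0.16, 0.48], "yaw": 0},
  {"jaw": -0.8, "delta_pos": [0.42, 0.18, 0.43], "yaw": 0},
  {"jaw": -0.8, "delta_pos": [0.44, 0.19, 0.39], "yaw": 0},
])

```text
t: 5.0
eef_pos: [0.522, -0.144, 0.1816]
tool_rot: [[0.918, 0.397, -0.003], [0.397, -0.918, 0.002], [-0.002, -0.003, -1.0]]
contact_force: [-1.2, 3.6, -5.6]
width: 0.0171
grasp_force: 25.0
```

Still gripped with small forces, so I continue the arc.

>>> move_arm([
  {"jaw": -0.8, "delta_pos": [0.48, 0.21, 0.34], "yaw": 0},
  {"jaw": -0.8, "delta_pos": [0.51, 0.22, 0.31], "yaw": 0},
  {"jaw": -0.8, "delta_pos": [0.53, 0.23, 0.25], "yaw": 0},
  {"jaw": -0.8, "delta_pos": [0.54, 0.23, 0.2], "yaw": 0},
  {"jaw": -0.8, "delta_pos": [0.56, 0.24, 0.15], "yaw": 0},
  {"jaw": -0.8, "delta_pos": [0.57, 0.25, 0.09], "yaw": 0},
  {"jaw": -0.8, "delta_pos": [0.58, 0.25, 0.03], "yaw": 0},
  {"jaw": -0.8, "delta_pos": [0.58, 0.25, -0.02], "yaw": 0},
])

```text
t: 5.67
eef_pos: [0.5665, -0.1263, 0.1959]
tool_rot: [[0.918, 0.396, -0.0], [0.396, -0.918, -0.001], [-0.001, 0.0, -1.0]]
contact_force: [-3.2, 0.3, -4.8]
width: 0.0174
grasp_force: 25.0
```

>>> move_arm([
  {"jaw": -0.8, "delta_pos": [0.58, 0.25, -0.07], "yaw": 0},
  {"jaw": -0.8, "delta_pos": [0.56, 0.24, -0.13], "yaw": 0},
  {"jaw": -0.8, "delta_pos": [0.55, 0.24, -0.18], "yaw": 0},
  {"jaw": -0.8, "delta_pos": [0.54, 0.23, -0.22], "yaw": 0},
  {"jaw": -0.8, "delta_pos": [0.51, 0.22, -0.28], "yaw": 0},
  {"jaw": -0.8, "delta_pos": [0.49, 0.21, -0.33], "yaw": 0},
  {"jaw": -0.8, "delta_pos": [0.45, 0.2, -0.37], "yaw": 0},
  {"jaw": -0.8, "delta_pos": [0.43, 0.18, -0.4], "yaw": 0},
])

```text
t: 6.33
eef_pos: [0.6078, -0.1093, 0.1778]
tool_rot: [[0.918, 0.396, 0.002], [0.396, -0.918, -0.002], [0.001, 0.003, -1.0]]
contact_force: [-7.5, -5.3, 9.8]
width: 0.0172
grasp_force: 25.0
```

>>> move_arm([
  {"jaw": -0.8, "delta_pos": [0, 0, 0], "yaw": 0},
  {"jaw": -0.8, "delta_pos": [0, 0, 0], "yaw": 0},
  {"jaw": 0.0, "delta_pos": [0, 0, 0], "yaw": 0},
  {"jaw": 0.0, "delta_pos": [0, 0, 0], "yaw": 0},
  {"jaw": 0.0, "delta_pos": [0, 0, 0], "yaw": 0},
  {"jaw": 0.0, "delta_pos": [0, 0, 3.5], "yaw": 0},
  {"jaw": 0.0, "delta_pos": [0, 0, 3.0], "yaw": 0},
])

```text
t: 6.92
eef_pos: [0.6065, -0.1077, 0.2393]
tool_rot: [[0.918, 0.397, -0.005], [0.397, -0.918, 0.002], [-0.003, -0.004, -1.0]]
contact_force: [0.5, -0.5, 1.4]
width: 0.0432
grasp_force: 0.0
```

>>> move_arm([
  {"jaw": 0.0, "delta_pos": [-0.5, 4.0, 0], "yaw": 0.12},
  {"jaw": 0.0, "delta_pos": [-0.5, 4.0, 0], "yaw": 0.12},
  {"jaw": 0.0, "delta_pos": [-0.5, 4.0, 0], "yaw": 0.12},
  {"jaw": 0.0, "delta_pos": [-0.5, 4.0, 0], "yaw": 0.12},
  {"jaw": 0.0, "delta_pos": [-0.5, 4.0, 0], "yaw": 0.12},
  {"jaw": 0.0, "delta_pos": [-0.5, 4.0, 0], "yaw": 0.12},
  {"jaw": 0.0, "delta_pos": [-0.5, 4.0, 0], "yaw": 0.12},
  {"jaw": 0.0, "delta_pos": [0, 0, 0], "yaw": 0.12},
])

```text
t: 7.58
eef_pos: [0.5706, 0.179, 0.2408]
tool_rot: [[0.188, 0.982, -0.0], [0.982, -0.188, 0.004], [0.004, -0.001, -1.0]]
contact_force: [0.0, -0.3, 0.1]
width: 0.044
grasp_force: 0.0
```

Run:
```python
from h import *
a=snap('top','top2.png');b=snap('side','side2.png')
s=state();print(s['t'],s['eef_pos'],s['contact_force']);print(np.array(s['tool_rot']))
a=cv2.resize(a[170:290,340:440],(400,480),interpolation=2);b=cv2.resize(b[230:350,280:380],(400,480),interpolation=2)
cv2.imwrite('pics/v3.png',cv2.cvtColor(np.hstack([a,b]),4))
for n in('top','side'):
  for l in('pump_lid','pump_dish','dish_floor'):
    for d in recognise(n,l): print(n,l,np.array(d['position']),round(d['conf'],2),proj(n,d['position']).round())
```

```text
7.6833 [0.5717 0.1739 0.2408] [-0.3968 -0.2104  0.3731]
[[ 0.1964  0.9805 -0.    ]
 [ 0.9805 -0.1964  0.0005]
 [ 0.0005 -0.0001 -1.    ]]
top pump_lid [ 0.3515 -0.0824  0.1595] 0.92 [396. 304.]
top pump_lid [ 0.5846 -0.1194  0.145 ] 0.81 [367. 190.]
top pump_lid [ 0.5082 -0.3174  0.0809] 0.69 [468. 205.]
top pump_dish [ 0.5288 -0.1452  0.1099] 0.81 [388. 218.]
top dish_floor [ 0.5333 -0.14    0.1082] 0.59 [385. 217.]
side pump_lid [ 0.5096 -0.3222  0.083 ] 0.77 [336. 370.]
side pump_lid [ 0.5823 -0.1246  0.1417] 0.75 [352. 265.]
side pump_lid [ 0.3579 -0.0936  0.1594] 0.73 [238. 261.]
side pump_dish [ 0.5297 -0.1373  0.1033] 0.55 [327. 286.]
side dish_floor [ 0.5321 -0.1354  0.1066] 0.68 [328. 284.]
side dish_floor [ 0.359  -0.1139  0.148 ] 0.55 [240. 272.]
```

View pics/v3.png

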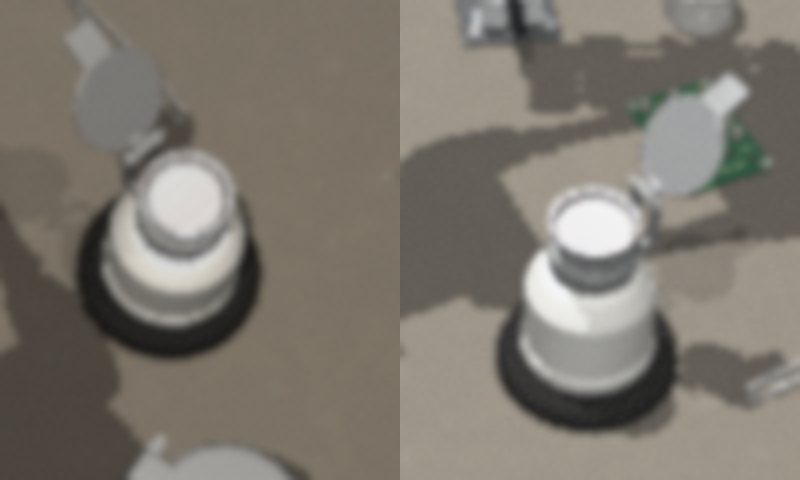

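The picture shows the lid right back and the dish open, centred at top-pixel (386,221) and side-pixel (329,286). Next I refine the brush pose.

Run:
```python
from h import *
C=lambda x,y:(180+x/2.5,160+y/2.5); S=lambda x,y:(190+x/2.5,180+y/2.5)
for nm,p in(('tip',(33,333)),('hfront',(86,316)),('htail',(243,271))): print(nm,at('top',*C(*p),.036))
for nm,p in(('tip',(279,44)),('hfront',(283,68)),('tail',(308,169))): print('side',nm,at('side',*S(*p),.036))
print('dish',at('top',386,221,.109),at('side',329,286,.109))
a=cv2.imread('pics/top0.png')[255:305,185:290];b=cv2.imread('pics/side0.png')[190:250,280:330]
cv2.imwrite('pics/v4.png',np.hstack([cv2.resize(a,(500,238),interpolation=2),cv2.resize(b,(198,238),interpolation=2)]))
```

```text
tip [0.5379 0.2692 0.036 ]
hfront [0.5369 0.2245 0.036 ]
htail [0.5295 0.0922 0.036 ]
side tip [0.5443 0.2615 0.036 ]
side hfront [0.5414 0.218  0.036 ]
side tail [0.5386 0.0551 0.036 ]
dish [ 0.5242 -0.1387  0.109 ] [ 0.533  -0.1436  0.109 ]
```

View pics/v4.png

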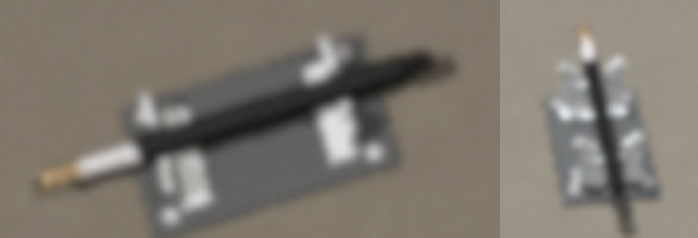

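The view shows the brush straight in both notches with its bristles towards +y. I go down to grip it at brush x ≈ +22 mm.

>>> move_arm([
  {"jaw": 0.0, "delta_pos": [-1.75, 1.1, -2.0], "yaw": 0.072},
  {"jaw": 0.0, "delta_pos": [-1.75, 1.1, -2.0], "yaw": 0.073},
  {"jaw": 0.0, "delta_pos": [0, 0, -3.8], "yaw": 0},
  {"jaw": 0.0, "delta_pos": [0, 0, -3.8], "yaw": 0},
  {"jaw": 0.0, "delta_pos": [0, 0, -3.8], "yaw": 0},
  {"jaw": 0.0, "delta_pos": [0, 0, 0], "yaw": 0},
])

```text
t: 8.48
eef_pos: [0.5328, 0.1914, 0.078]
tool_rot: [[0.06, 0.998, -0.014], [0.998, -0.06, -0.004], [-0.005, -0.013, -1.0]]
contact_force: [-1.3, -0.9, -1.7]
width: 0.0445
grasp_force: 0.0
```

Run:
```python
from h import *
a=snap('top','top3.png');b=snap('side','side3.png')
s=state();print(s['t'],s['eef_pos'],s['contact_force']);R=np.array(s['tool_rot']);print(R)
p=np.array(s['eef_pos'])
for e in(-.022,.022):
  q=p+.022*R[:,2]+e*R[:,1];print('tip',q,proj('top',q),proj('side',q))
b=cv2.resize(b[170:260,260:360],(600,540),interpolation=2)
cv2.imwrite('pics/v5.png',cv2.cvtColor(b,4))
```

```text
8.5833 [0.5365 0.1926 0.0865] [-0.6483  0.2638  1.2085]
[[ 0.0598  0.9982 -0.003 ]
 [ 0.9982 -0.0598 -0.0008]
 [-0.001  -0.0029 -1.    ]]
tip [0.5145 0.1939 0.0645] [229.6069 287.5353] [294.5551 204.9588]
tip [0.5584 0.1913 0.0644] [224.6125 267.2566] [311.4323 204.0183]
```

View pics/v5.png

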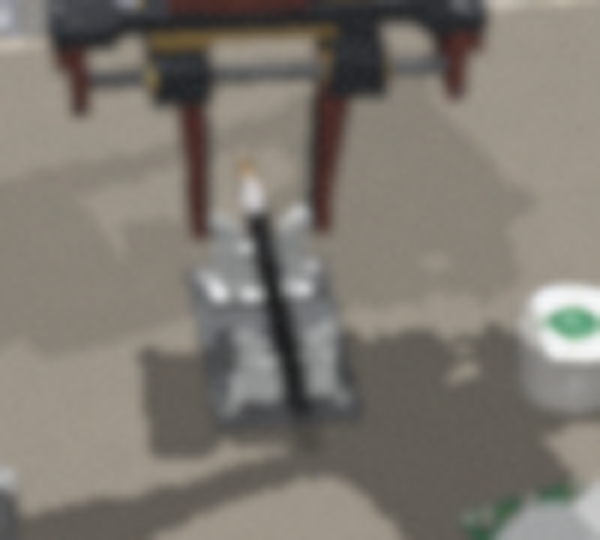

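The fingers straddle the handle between the uprights. Now I go down and grip.

>>> move_arm([
  {"jaw": 0.0, "delta_pos": [0, 0, -2.5], "yaw": 0},
  {"jaw": 0.0, "delta_pos": [0, 0, -2.4], "yaw": 0},
  {"jaw": 0.0, "delta_pos": [0, 0, 0], "yaw": 0},
  {"jaw": -0.9, "delta_pos": [0, 0, 0], "yaw": 0},
  {"jaw": -0.9, "delta_pos": [0, 0, 0], "yaw": 0},
  {"jaw": -0.9, "delta_pos": [0, 0, 0], "yaw": 0},
  {"jaw": -0.9, "delta_pos": [0, 0, 0], "yaw": 0},
  {"jaw": -0.9, "delta_pos": [0, 0, 0], "yaw": 0},
], newtons=45)

```text
t: 9.25
eef_pos: [0.5379, 0.1937, 0.0398]
tool_rot: [[0.058, 0.998, 0.002], [0.998, -0.058, 0.001], [0.001, 0.002, -1.0]]
contact_force: [0.6, 1.0, -0.3]
width: 0.014
grasp_force: 0.0
```

>>> move_arm([
  {"jaw": -0.9, "delta_pos": [0, 0, 0], "yaw": 0},
  {"jaw": -0.9, "delta_pos": [0, 0, 0], "yaw": 0},
  {"jaw": -0.9, "delta_pos": [0, 0, 0], "yaw": 0},
])

```text
t: 9.5
eef_pos: [0.5377, 0.1937, 0.0394]
tool_rot: [[0.058, 0.998, 0.002], [0.998, -0.058, 0.0], [0.001, 0.002, -1.0]]
contact_force: [-0.5, -1.6, 6.3]
width: 0.0101
grasp_force: 44.9
```

>>> move_arm([
  {"jaw": -0.9, "delta_pos": [0, 0, 1.5], "yaw": 0},
  {"jaw": -0.9, "delta_pos": [0, 0, 3.0], "yaw": 0},
  {"jaw": -0.9, "delta_pos": [0, 0, 3.5], "yaw": 0},
  {"jaw": -0.9, "delta_pos": [0, 0, 4.0], "yaw": 0},
  {"jaw": -0.9, "delta_pos": [0, 0, 4.0], "yaw": 0},
  {"jaw": -0.9, "delta_pos": [0, 0, 4.0], "yaw": 0},
  {"jaw": -0.9, "delta_pos": [0, -2.0, 0], "yaw": 0},
  {"jaw": -0.9, "delta_pos": [0, -3.5, 0], "yaw": 0},
])

```text
t: 10.17
eef_pos: [0.5379, 0.1406, 0.2417]
tool_rot: [[0.054, 0.999, 0.006], [0.999, -0.054, 0.002], [0.003, 0.006, -1.0]]
contact_force: [0.3, -0.3, -1.0]
width: 0.0103
grasp_force: 44.9
```

>>> move_arm([
  {"jaw": -0.9, "delta_pos": [-0.1, -4, 0], "yaw": 0},
  {"jaw": -0.9, "delta_pos": [-0.1, -4, 0], "yaw": 0},
  {"jaw": -0.9, "delta_pos": [-0.1, -4, 0], "yaw": 0},
  {"jaw": -0.9, "delta_pos": [-0.1, -4, 0], "yaw": 0},
  {"jaw": -0.9, "delta_pos": [-0.1, -4, 0], "yaw": 0},
  {"jaw": -0.9, "delta_pos": [-0.1, -4, 0], "yaw": 0},
  {"jaw": -0.9, "delta_pos": [-0.1, -4, 0], "yaw": 0},
  {"jaw": -0.9, "delta_pos": [-0.1, -4, 0], "yaw": 0},
])

```text
t: 10.83
eef_pos: [0.5285, -0.1833, 0.2378]
tool_rot: [[0.058, 0.998, -0.0], [0.998, -0.058, 0.0], [0.0, -0.0, -1.0]]
contact_force: [0.8, -0.5, 0.0]
width: 0.0103
grasp_force: 44.9
```

>>> move_arm([
  {"jaw": -0.9, "delta_pos": [-0.1, -3, 0], "yaw": 0},
  {"jaw": -0.9, "delta_pos": [0, 0, -3], "yaw": 0},
  {"jaw": -0.9, "delta_pos": [0, 0, -3], "yaw": 0},
  {"jaw": -0.9, "delta_pos": [0, 0, -2], "yaw": 0},
  {"jaw": -0.9, "delta_pos": [0, 0, 0], "yaw": 0},
  {"jaw": -0.9, "delta_pos": [0, 0, 0], "yaw": 0},
])

```text
t: 11.33
eef_pos: [0.5274, -0.2112, 0.1568]
tool_rot: [[0.058, 0.998, -0.003], [0.998, -0.058, 0.001], [0.001, -0.003, -1.0]]
contact_force: [-0.0, 1.1, 0.3]
width: 0.0104
grasp_force: 44.9
```

Run:
```python
from h import *
a=snap('top','top4.png');b=snap('side','side4.png')
s=state();print(s['t'],s['eef_pos'],s['contact_force'],s['torque'],s['width']);R=np.array(s['tool_rot']);print(R)
p=np.array(s['eef_pos'])+.003*R[:,2]
q=p+.072*R[:,0];print('tip',q,proj('top',q),proj('side',q))
for n in('top','side'):
  for l in('brush_tip','brush'):
    for d in recognise(n,l): print(n,l,np.array(d['position']),round(d['conf'],2),proj(n,d['position']).round())
a=cv2.resize(a[170:270,340:440],(400,400),interpolation=2);b=cv2.resize(b[230:330,280:380],(400,400),interpolation=2)
cv2.imwrite('pics/v6.png',cv2.cvtColor(np.hstack([a,b]),4))
```

```text
11.4333 [ 0.5287 -0.2116  0.16  ] [-0.242  -0.5878 -0.6264] [-0.0361  0.0956 -0.0203] 0.010178306347560739
[[ 0.0577  0.9983  0.0021]
 [ 0.9983 -0.0577 -0.0009]
 [-0.0008  0.0021 -1.    ]]
tip [ 0.5329 -0.1397  0.1569] [387.1583 207.1219] [329.5392 267.6629]
top brush_tip [ 0.5272 -0.1783  0.1568] 0.59 [407. 203.]
top brush [ 0.5253 -0.1795  0.1577] 0.53 [408. 204.]
side brush_tip [ 0.5301 -0.2576  0.1601] 0.83 [342. 312.]
```

View pics/v6.png

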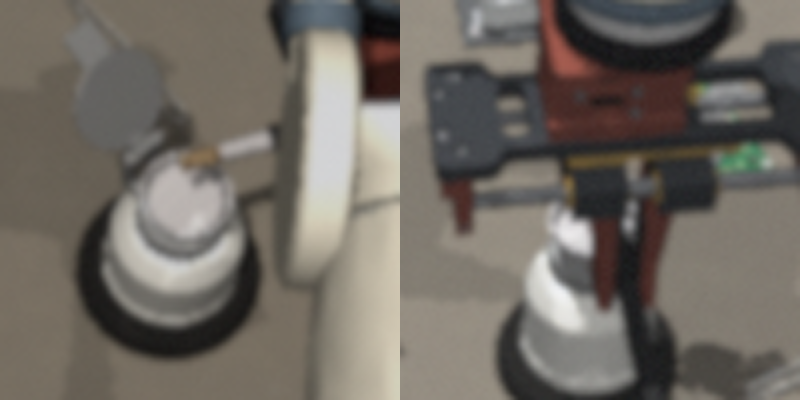

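The top view shows the bristle tip at crop (185,160), pixel (386.3,210), above the dish. The side view is blocked by the gripper.

Run:
```python
from h import *
print(at('top',386.3,210,.157), at('top',395.5,206.5,.157),at('top',407.5,203.5,.157),'dish',at('top',386,221,.109),at('top',386,221,.104))
```

```text
[ 0.5279 -0.1359  0.157 ] [ 0.5286 -0.1551  0.157 ] [ 0.5265 -0.179   0.157 ] dish [ 0.5242 -0.1387  0.109 ] [ 0.526  -0.1399  0.104 ]
```

>>> move_arm([
  {"jaw": -0.9, "delta_pos": [-0.2, -0.2, -1.5], "yaw": 0},
  {"jaw": -0.9, "delta_pos": [0, 0, -1.5], "yaw": 0},
  {"jaw": -0.9, "delta_pos": [0, 0, -0.6], "yaw": 0},
  {"jaw": -0.9, "delta_pos": [0, 0, -0.3], "yaw": 0},
  {"jaw": -0.9, "delta_pos": [0, 0, -0.2], "yaw": 0},
  {"jaw": -0.9, "delta_pos": [0, 0, -0.1], "yaw": 0},
  {"jaw": -0.9, "delta_pos": [0, 0, 0], "yaw": 0},
], newtons=60)

```text
t: 12.22
eef_pos: [0.5264, -0.2135, 0.1174]
tool_rot: [[0.058, 0.998, 0.001], [0.998, -0.058, -0.0], [-0.0, 0.001, -1.0]]
contact_force: [-1.9, 1.1, 4.2]
width: 0.01
grasp_force: 59.9
```

>>> move_arm([
  {"jaw": -0.9, "delta_pos": [0, 0, -0.1], "yaw": 0},
  {"jaw": -0.9, "delta_pos": [0, 0, -0.1], "yaw": 0},
  {"jaw": -0.9, "delta_pos": [0, 0, 0], "yaw": 0},
])

```text
t: 12.47
eef_pos: [0.5265, -0.2135, 0.1147]
tool_rot: [[0.058, 0.998, 0.001], [0.998, -0.058, -0.0], [-0.0, 0.001, -1.0]]
contact_force: [-0.4, 1.6, 5.6]
width: 0.01
grasp_force: 59.9
```

Contact as the spring predicts: 5.6 N at about 4 mm down. I continue slowly.

>>> move_arm([
  {"jaw": -0.9, "delta_pos": [0, 0, -0.1], "yaw": 0},
  {"jaw": -0.9, "delta_pos": [0, 0, -0.1], "yaw": 0},
  {"jaw": -0.9, "delta_pos": [0, 0, -0.1], "yaw": 0},
  {"jaw": -0.9, "delta_pos": [0, 0, 0], "yaw": 0},
  {"jaw": -0.9, "delta_pos": [0, 0, 0], "yaw": 0},
])

```text
t: 12.88
eef_pos: [0.5265, -0.2136, 0.1119]
tool_rot: [[0.058, 0.998, 0.001], [0.998, -0.058, -0.0], [-0.0, 0.001, -1.0]]
contact_force: [-1.3, 1.1, 5.9]
width: 0.0101
grasp_force: 59.9
```

>>> move_arm([
  {"jaw": -0.9, "delta_pos": [0, 0, -0.1], "yaw": 0},
  {"jaw": -0.9, "delta_pos": [0, 0, -0.1], "yaw": 0},
  {"jaw": -0.9, "delta_pos": [0, 0, -0.1], "yaw": 0},
  {"jaw": -0.9, "delta_pos": [0, 0, 0], "yaw": 0},
  {"jaw": -0.9, "delta_pos": [0, 0, 0], "yaw": 0},
])

```text
t: 13.3
eef_pos: [0.5266, -0.2136, 0.1092]
tool_rot: [[0.058, 0.998, 0.002], [0.998, -0.058, -0.0], [-0.0, 0.002, -1.0]]
contact_force: [-2.0, 1.7, 6.8]
width: 0.0101
grasp_force: 59.9
```

Run:
```python
from h import *
a=snap('top','top5.png')
s=state();print(s['eef_pos'],s['contact_force'],s['torque'])
cv2.imwrite('pics/v7.png',cv2.cvtColor(cv2.resize(a[180:250,350:440],(720,560),interpolation=2),4))
```

```text
[ 0.5266 -0.2136  0.1092] [-1.3404  0.6625  6.7098] [0.4727 0.3448 0.102 ]
```

View pics/v7.png

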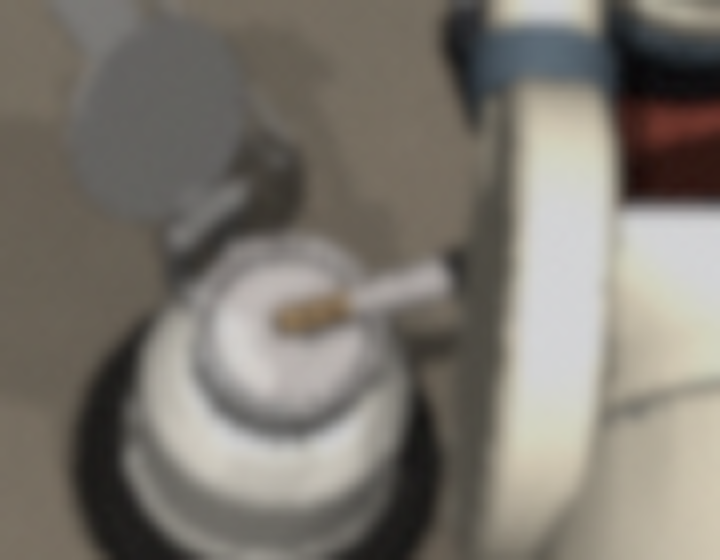

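The picture shows the bristle tip at crop (280,322), within about 1 px of the dish's middle. I keep pressing.

>>> move_arm([
  {"jaw": -0.9, "delta_pos": [0, 0, -0.1], "yaw": 0},
  {"jaw": -0.9, "delta_pos": [0, 0, -0.1], "yaw": 0},
  {"jaw": -0.9, "delta_pos": [0, 0, -0.1], "yaw": 0},
  {"jaw": -0.9, "delta_pos": [0, 0, 0], "yaw": 0},
  {"jaw": -0.9, "delta_pos": [0, 0, 0], "yaw": 0},
])

```text
t: 13.77
eef_pos: [0.5266, -0.2138, 0.1069]
tool_rot: [[0.058, 0.998, 0.002], [0.998, -0.058, -0.001], [-0.001, 0.002, -1.0]]
contact_force: [-2.7, 1.2, 9.8]
width: 0.0101
grasp_force: 60.0
```

>>> move_arm([
  {"jaw": -0.9, "delta_pos": [0, 0, -0.05], "yaw": 0},
  {"jaw": -0.9, "delta_pos": [0, 0, -0.05], "yaw": 0},
  {"jaw": -0.9, "delta_pos": [0, 0, 0], "yaw": 0},
  {"jaw": -0.9, "delta_pos": [0, 0, 0], "yaw": 0},
])

```text
t: 14.1
eef_pos: [0.5266, -0.2138, 0.1061]
tool_rot: [[0.058, 0.998, 0.002], [0.998, -0.058, -0.001], [-0.001, 0.002, -1.0]]
contact_force: [-3.7, 0.6, 10.8]
width: 0.0101
grasp_force: 60.0
```

>>> move_arm([
  {"jaw": -0.9, "delta_pos": [0, 0, -0.07], "yaw": 0},
  {"jaw": -0.9, "delta_pos": [0, 0, 0], "yaw": 0},
  {"jaw": -0.9, "delta_pos": [0, 0, 0], "yaw": 0},
  {"jaw": -0.9, "delta_pos": [0, 0, 0], "yaw": 0},
])

```text
t: 14.43
eef_pos: [0.5266, -0.2139, 0.1055]
tool_rot: [[0.058, 0.998, 0.002], [0.998, -0.058, -0.001], [-0.001, 0.002, -1.0]]
contact_force: [-4.0, 0.6, 10.3]
width: 0.0097
grasp_force: 60.0
```

Run:
```python
from h import *
a=snap('top','top6.png')
for i in range(3):
  capture('top'); s=state();print(s['eef_pos'],s['contact_force'],s['torque'])
cv2.imwrite('pics/v8.png',cv2.cvtColor(cv2.resize(a[180:250,350:440],(720,560),interpolation=2),4))
```

```text
[ 0.5266 -0.2139  0.1055] [-4.2498  0.0331 11.4344] [0.6047 0.6427 0.1988]
[ 0.5266 -0.2139  0.1054] [-3.1311  0.8706 11.0762] [0.6362 0.644  0.2037]
[ 0.5266 -0.2139  0.1055] [-3.9921  0.4386 10.1957] [0.6159 0.6145 0.1737]
```

>>> move_arm([
  {"jaw": -0.9, "delta_pos": [0, 0, -0.08], "yaw": 0},
  {"jaw": -0.9, "delta_pos": [0, 0, 0], "yaw": 0},
  {"jaw": -0.9, "delta_pos": [0, 0, 0], "yaw": 0},
])

```text
t: 14.88
eef_pos: [0.5266, -0.214, 0.1046]
tool_rot: [[0.058, 0.998, 0.002], [0.998, -0.058, -0.001], [-0.001, 0.002, -1.0]]
contact_force: [-4.0, -0.3, 10.5]
width: 0.0098
grasp_force: 60.0
```

>>> move_arm([
  {"jaw": -0.9, "delta_pos": [0, 0, -0.07], "yaw": 0},
  {"jaw": -0.9, "delta_pos": [0, 0, 0], "yaw": 0},
  {"jaw": -0.9, "delta_pos": [0, 0, 0], "yaw": 0},
])

```text
t: 15.13
eef_pos: [0.5266, -0.2141, 0.1039]
tool_rot: [[0.058, 0.998, 0.002], [0.998, -0.058, -0.001], [-0.001, 0.002, -1.0]]
contact_force: [-3.6, -0.3, 10.8]
width: 0.0098
grasp_force: 60.0
```

Run:
```python
from h import *
a=snap('top','top6.png')
for i in range(2):
  capture('top'); s=state();print(s['eef_pos'],s['contact_force'],s['torque'])
f=lambda i:cv2.resize(i[180:250,360:410],(400,560),interpolation=2)
cv2.imwrite('pics/v8.png',np.hstack([f(cv2.imread('pics/top4.png')),f(cv2.cvtColor(a,4))]))
```

```text
[ 0.5266 -0.2141  0.1039] [-4.0475  0.2835 10.7337] [0.4989 0.669  0.1916]
[ 0.5266 -0.2141  0.1039] [-3.8772 -0.7575 11.2084] [0.4816 0.6439 0.1877]
```

View pics/v8.png

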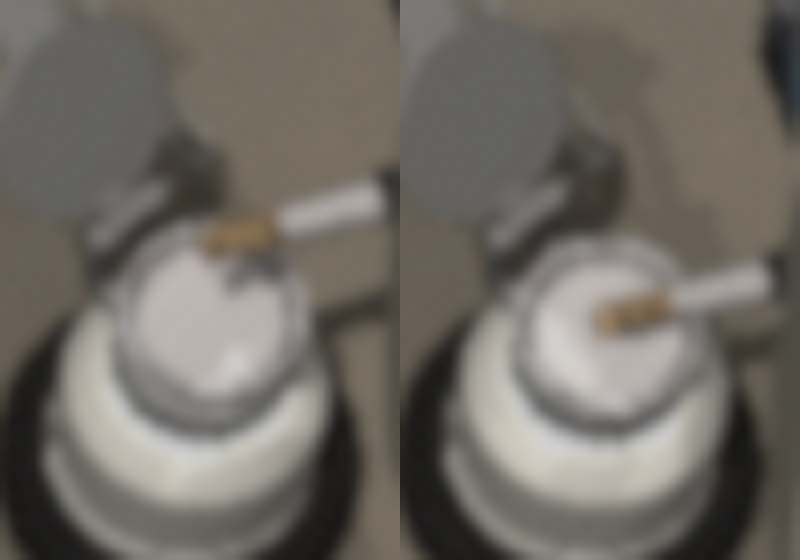

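The right half shows the bristle tip in the middle of the dish, with the dish visibly lowered. The force is 11 N, and the moment puts the contact at the dish's near rim. That is above the 8 N for fully down, so the dish is on its stop. Now I lift clear and carry the brush back.

>>> move_arm([
  {"jaw": -0.9, "delta_pos": [0, 0, 1.5], "yaw": 0},
  {"jaw": -0.9, "delta_pos": [0, 0, 3.0], "yaw": 0},
  {"jaw": -0.9, "delta_pos": [0, 0, 3.0], "yaw": 0},
  {"jaw": -0.9, "delta_pos": [0, 0, 3.0], "yaw": 0},
  {"jaw": -0.9, "delta_pos": [0, 0, 3.1], "yaw": 0},
  {"jaw": -0.9, "delta_pos": [0.1, 2.8, 0], "yaw": 0},
  {"jaw": -0.9, "delta_pos": [0.1, 4, 0], "yaw": 0},
  {"jaw": -0.9, "delta_pos": [0.1, 4, 0], "yaw": 0},
])

```text
t: 15.95
eef_pos: [0.5294, -0.1054, 0.2378]
tool_rot: [[0.061, 0.998, 0.001], [0.998, -0.061, -0.001], [-0.001, 0.001, -1.0]]
contact_force: [1.2, 0.4, -1.1]
width: 0.0098
grasp_force: 60.0
```

>>> move_arm([
  {"jaw": -0.9, "delta_pos": [0.1, 4, 0], "yaw": 0},
  {"jaw": -0.9, "delta_pos": [0.1, 4, 0], "yaw": 0},
  {"jaw": -0.9, "delta_pos": [0.1, 4, 0], "yaw": 0},
  {"jaw": -0.9, "delta_pos": [0.1, 4, 0], "yaw": 0},
  {"jaw": -0.9, "delta_pos": [0.1, 4, 0], "yaw": 0},
  {"jaw": -0.9, "delta_pos": [0.2, 4, 0], "yaw": 0},
  {"jaw": -0.9, "delta_pos": [0.1, 3, 0], "yaw": 0},
  {"jaw": -0.9, "delta_pos": [0.1, 3, 0], "yaw": 0},
])

```text
t: 16.62
eef_pos: [0.538, 0.1966, 0.237]
tool_rot: [[0.057, 0.998, -0.0], [0.998, -0.057, -0.0], [-0.0, -0.0, -1.0]]
contact_force: [1.2, -1.1, -0.6]
width: 0.01
grasp_force: 60.0
```

>>> move_arm([
  {"jaw": -0.9, "delta_pos": [0, 0, 0], "yaw": 0},
  {"jaw": -0.9, "delta_pos": [0, 0, -4], "yaw": 0},
  {"jaw": -0.9, "delta_pos": [0, 0, -4], "yaw": 0},
  {"jaw": -0.9, "delta_pos": [0, 0, -3], "yaw": 0},
  {"jaw": -0.9, "delta_pos": [0, 0, 0], "yaw": 0},
  {"jaw": -0.9, "delta_pos": [0, 0, 0], "yaw": 0},
])

```text
t: 17.12
eef_pos: [0.5371, 0.1937, 0.1259]
tool_rot: [[0.058, 0.998, -0.004], [0.998, -0.058, -0.002], [-0.002, -0.004, -1.0]]
contact_force: [0.2, -0.3, -0.4]
width: 0.0102
grasp_force: 60.0
```

Run:
```python
from h import *
a=snap('top','top7.png');b=snap('side','side7.png')
s=state();print(s['t'],s['eef_pos'],s['contact_force'],s['width']);print(np.array(s['tool_rot']))
for n in('top','side'):
  for l in('brush_tip','brush','brush_rest'):
    for d in recognise(n,l): print(n,l,np.array(d['position']),round(d['conf'],2),proj(n,d['position']).round())
  for d in outline_of(n,'brush'):
    ys,xs=np.nonzero(d['region']);print(n,len(xs),xs.min(),xs.max(),ys.min(),ys.max(),'leftmost y',ys[xs==xs.min()].mean(),'top x',xs[ys==ys.min()].mean())
```

```text
17.2167 [0.5393 0.1944 0.1305] [-0.2308 -0.6072 -0.7755] 0.010324490940998828
[[ 0.0585  0.9983  0.0033]
 [ 0.9983 -0.0585  0.0008]
 [ 0.001   0.0033 -1.    ]]
top brush_tip [0.5356 0.139  0.1235] 0.51 [249. 259.]
top brush [0.5347 0.1381 0.1245] 0.55 [249. 259.]
top brush [ 0.5807 -0.1209  0.1452] 0.21 [368. 192.]
top brush_rest [0.5604 0.1668 0.0097] 0.62 [240. 271.]
top 183 236 263 256 267 leftmost y 263.5 top x 258.5
side brush_tip [0.5357 0.1497 0.1298] 0.58 [306. 194.]
side brush [0.5345 0.1532 0.128 ] 0.65 [305. 193.]
side brush_rest [0.5304 0.1746 0.0069] 0.84 [302. 226.]
side 489 340 366 250 279 leftmost y 277.0 top x 361.5
side 113 304 310 181 210 leftmost y 190.0 top x 305.0
```

>>> move_arm([
  {"jaw": -0.9, "delta_pos": [-0.15, -0.05, -3.5], "yaw": 0},
  {"jaw": -0.9, "delta_pos": [0, 0, -3], "yaw": 0},
  {"jaw": -0.9, "delta_pos": [0, 0, -1.3], "yaw": 0},
  {"jaw": -0.9, "delta_pos": [0, 0, -0.6], "yaw": 0},
  {"jaw": -0.9, "delta_pos": [0, 0, -0.3], "yaw": 0},
  {"jaw": -0.9, "delta_pos": [0, 0, 0], "yaw": 0},
  {"jaw": -0.9, "delta_pos": [0, 0, 0], "yaw": 0},
])

```text
t: 18.2
eef_pos: [0.5372, 0.1942, 0.0419]
tool_rot: [[0.058, 0.998, 0.001], [0.998, -0.058, 0.0], [0.0, 0.001, -1.0]]
contact_force: [1.2, -0.2, 0.0]
width: 0.0098
grasp_force: 60.0
```

>>> move_arm([
  {"jaw": -0.9, "delta_pos": [0, 0, -0.1], "yaw": 0},
  {"jaw": -0.9, "delta_pos": [0, 0, -0.1], "yaw": 0},
  {"jaw": -0.9, "delta_pos": [0, 0, 0], "yaw": 0},
  {"jaw": -0.9, "delta_pos": [0, 0, 0], "yaw": 0},
])

```text
t: 18.53
eef_pos: [0.537, 0.194, 0.0392]
tool_rot: [[0.058, 0.998, 0.001], [0.998, -0.058, 0.0], [0.0, 0.001, -1.0]]
contact_force: [1.8, 0.7, -0.1]
width: 0.0101
grasp_force: 60.0
```

Now I release gently, lift straight up, move aside and look.

>>> move_arm([
  {"jaw": -0.6, "delta_pos": [0, 0, 0], "yaw": 0},
  {"jaw": -0.4, "delta_pos": [0, 0, 0], "yaw": 0},
  {"jaw": 0.0, "delta_pos": [0, 0, 0], "yaw": 0},
  {"jaw": 0.0, "delta_pos": [0, 0, 0], "yaw": 0},
  {"jaw": 0.0, "delta_pos": [0, 0, 2], "yaw": 0},
  {"jaw": 0.0, "delta_pos": [0, 0, 4], "yaw": 0},
  {"jaw": 0.0, "delta_pos": [0, 0, 4], "yaw": 0},
  {"jaw": -1, "delta_pos": [0, 0, 4], "yaw": 0},
])

```text
t: 19.2
eef_pos: [0.5359, 0.1938, 0.1799]
tool_rot: [[0.058, 0.998, -0.002], [0.998, -0.058, -0.0], [-0.001, -0.002, -1.0]]
contact_force: [0.5, 0.0, -0.4]
width: 0.04
grasp_force: 0.0
```

>>> move_arm([
  {"jaw": -1, "delta_pos": [0, 0, 4], "yaw": 0},
  {"jaw": -1, "delta_pos": [1.2, -3.5, 1], "yaw": -0.12},
  {"jaw": -1, "delta_pos": [1.2, -3.5, 1], "yaw": -0.12},
  {"jaw": -1, "delta_pos": [1.2, -3.5, 0], "yaw": -0.12},
  {"jaw": -1, "delta_pos": [1.2, -3.5, 0], "yaw": -0.12},
  {"jaw": -1, "delta_pos": [1.2, -3.5, 0], "yaw": -0.12},
  {"jaw": -1, "delta_pos": [1.2, -2, 0], "yaw": -0.12},
  {"jaw": -1, "delta_pos": [0, 0, 0], "yaw": 0},
])

```text
t: 19.87
eef_pos: [0.6096, -0.0054, 0.2379]
tool_rot: [[0.709, 0.705, -0.001], [0.705, -0.709, -0.001], [-0.002, 0.0, -1.0]]
contact_force: [0.0, 0.4, -0.0]
width: 0.0006
grasp_force: 0.0
```

Run:
```python
from h import *
a=snap('top','top8.png');b=snap('side','side8.png')
s=state();print(s['t'],s['eef_pos'],s['contact_force'],s['width']);print(np.array(s['tool_rot']))
for n in('top','side'):
  for l in('brush','brush_rest','pump_lid'):
    for d in recognise(n,l): print(n,l,np.array(d['position']),round(d['conf'],2),proj(n,d['position']).round())
f=lambda i,y,x:cv2.resize(cv2.cvtColor(i,4)[y:y+60,x:x+100],(400,240),interpolation=2)
g=lambda i,y,x:cv2.resize(cv2.cvtColor(i,4)[y:y+100,x:x+100],(400,300),interpolation=2)
cv2.imwrite('pics/v9.png',np.vstack([np.hstack([f(a,250,185),f(b,190,255)]),np.hstack([g(a,170,340),g(b,230,280)])]))
```

```text
19.9667 [ 0.6086 -0.0015  0.2383] [0.013  0.1535 0.2218] 0.0003286794645040162
[[ 0.7016  0.7125 -0.0013]
 [ 0.7125 -0.7016  0.0006]
 [-0.0005 -0.0014 -1.    ]]
top brush [0.5381 0.1776 0.0399] 0.63 [236. 278.]
top brush_rest [0.5306 0.1796 0.0067] 0.83 [239. 286.]
top pump_lid [ 0.5036 -0.315   0.0842] 0.64 [468. 207.]
top pump_lid [0.6611 0.1374 0.0329] 0.36 [238. 220.]
side brush [0.5345 0.1707 0.0404] 0.76 [304. 217.]
side brush_rest [0.5247 0.177  0.0103] 0.9 [299. 225.]
side pump_lid [ 0.5829 -0.123   0.1367] 0.87 [352. 266.]
side pump_lid [ 0.3581 -0.0939  0.1602] 0.83 [238. 260.]
side pump_lid [ 0.5082 -0.3194  0.0828] 0.66 [335. 369.]
side pump_lid [0.6634 0.125  0.0264] 0.57 [356. 227.]
```

View pics/v9.png

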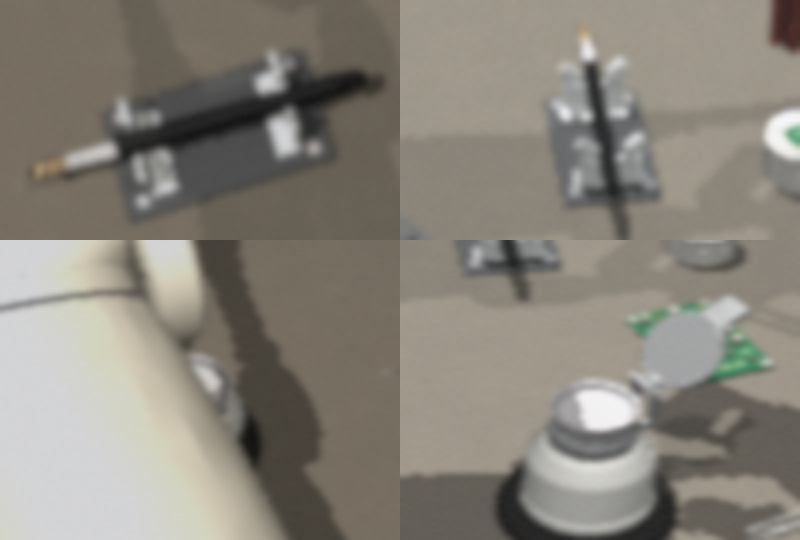

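The views show the brush back in both notches with its tip at top-pixel (193,293) as before. The dish is up and the lid is still back. Now I go behind the lid with closed fingers.

>>> move_arm([
  {"jaw": -1, "delta_pos": [1.0, -3.1, 0], "yaw": -0.123},
  {"jaw": -1, "delta_pos": [1.0, -3.2, 0], "yaw": -0.123},
  {"jaw": -1, "delta_pos": [0.9, -3.2, 0], "yaw": -0.123},
  {"jaw": -1, "delta_pos": [0, 0, 0], "yaw": 0},
  {"jaw": -1, "delta_pos": [0, 0, -3.3], "yaw": 0},
  {"jaw": -1, "delta_pos": [0, 0, -3.3], "yaw": 0},
  {"jaw": -1, "delta_pos": [0, 0, 0], "yaw": 0},
  {"jaw": -1, "delta_pos": [0, 0, 0], "yaw": 0},
])

```text
t: 20.93
eef_pos: [0.6363, -0.0948, 0.1708]
tool_rot: [[0.911, 0.413, -0.005], [0.413, -0.911, 0.001], [-0.004, -0.003, -1.0]]
contact_force: [-0.4, 0.3, 0.8]
width: 0.0005
grasp_force: 0.0
```

>>> move_arm([
  {"jaw": -1, "delta_pos": [-0.82, -0.37, 0], "yaw": 0},
  {"jaw": -1, "delta_pos": [-0.82, -0.37, 0], "yaw": 0},
  {"jaw": -1, "delta_pos": [-0.82, -0.37, 0.1], "yaw": 0},
  {"jaw": -1, "delta_pos": [-0.82, -0.37, 0.2], "yaw": 0},
  {"jaw": -1, "delta_pos": [-0.82, -0.37, 0.2], "yaw": 0},
  {"jaw": -1, "delta_pos": [-0.82, -0.37, 0.2], "yaw": 0},
  {"jaw": -1, "delta_pos": [-0.82, -0.37, 0.3], "yaw": 0},
  {"jaw": -1, "delta_pos": [-0.82, -0.37, 0.3], "yaw": 0},
])

```text
t: 21.6
eef_pos: [0.571, -0.1261, 0.1862]
tool_rot: [[0.912, 0.411, -0.0], [0.411, -0.912, -0.0], [-0.0, -0.0, -1.0]]
contact_force: [1.0, 0.8, -0.8]
width: 0.0003
grasp_force: 0.2
```

>>> move_arm([
  {"jaw": -1, "delta_pos": [-0.8, -0.35, 0], "yaw": 0},
  {"jaw": -1, "delta_pos": [-0.79, -0.34, -0.15], "yaw": 0},
  {"jaw": -1, "delta_pos": [-0.75, -0.33, -0.31], "yaw": 0},
  {"jaw": -1, "delta_pos": [-0.7, -0.3, -0.44], "yaw": 0},
  {"jaw": -1, "delta_pos": [-0.61, -0.26, -0.57], "yaw": 0},
  {"jaw": -1, "delta_pos": [-0.51, -0.22, -0.67], "yaw": 0},
])

```text
t: 22.1
eef_pos: [0.5297, -0.1439, 0.1638]
tool_rot: [[0.912, 0.411, -0.0], [0.411, -0.912, 0.0], [-0.0, -0.0, -1.0]]
contact_force: [0.2, -0.1, 0.1]
width: 0.0005
grasp_force: 0.2
```

Run:
```python
from h import *
a=snap('top','top9.png');b=snap('side','side9.png')
for n in('top','side'):
  for l in('pump_lid','lid_tab','pump_dish'):
    for d in recognise(n,l): print(n,l,np.array(d['position']),round(d['conf'],2),proj(n,d['position']).round())
  for d in outline_of(n,'pump_lid'):
    ys,xs=np.nonzero(d['region']);print(n,len(xs),xs.min(),xs.max(),ys.min(),ys.max())
```

```text
top pump_lid [0.5354 0.1736 0.0405] 0.47 [238. 278.]
top lid_tab [ 0.3779 -0.0585  0.1671] 0.71 [378. 294.]
top 355 373 388 284 316
side pump_lid [ 0.362  -0.0912  0.162 ] 0.97 [240. 259.]
side pump_lid [ 0.5376 -0.1523  0.1326] 0.74 [333. 281.]
side pump_lid [ 0.5099 -0.3227  0.0819] 0.58 [336. 371.]
side lid_tab [ 0.3608 -0.0974  0.1606] 0.8 [240. 261.]
side lid_tab [ 0.5372 -0.1527  0.1343] 0.7 [333. 280.]
side lid_tab [ 0.5018 -0.3165  0.0828] 0.67 [331. 368.]
side pump_dish [ 0.5245 -0.1435  0.1017] 0.69 [325. 289.]
side pump_dish [ 0.3629 -0.1174  0.1468] 0.4 [242. 273.]
side pump_dish [ 0.5373 -0.1526  0.1336] 0.16 [333. 280.]
side 967 212 259 244 273
side 335 321 344 361 379
side 207 316 343 273 287
```

The network now finds the lid partly over, near z 0.133, so it is coming down. I finish the arc and press it shut.

>>> move_arm([
  {"jaw": -1, "delta_pos": [-0.39, -0.17, -0.76], "yaw": 0},
  {"jaw": -1, "delta_pos": [-0.27, -0.12, -0.83], "yaw": 0},
  {"jaw": -1, "delta_pos": [-0.14, -0.06, -0.5], "yaw": 0},
  {"jaw": -1, "delta_pos": [0, 0, -0.2], "yaw": 0},
  {"jaw": -1, "delta_pos": [0, 0, -0.15], "yaw": 0},
  {"jaw": -1, "delta_pos": [0, 0, 0], "yaw": 0},
  {"jaw": -1, "delta_pos": [0, 0, 0], "yaw": 0},
])

```text
t: 23.18
eef_pos: [0.5225, -0.1471, 0.1402]
tool_rot: [[0.912, 0.411, 0.0], [0.411, -0.912, -0.0], [0.0, 0.0, -1.0]]
contact_force: [-0.3, -0.4, 0.6]
width: 0.0007
grasp_force: 0.2
```

>>> move_arm([
  {"jaw": -1, "delta_pos": [0, 0, -0.1], "yaw": 0},
  {"jaw": -1, "delta_pos": [0, 0, -0.1], "yaw": 0},
  {"jaw": -1, "delta_pos": [0, 0, -0.1], "yaw": 0},
  {"jaw": -1, "delta_pos": [0, 0, 0], "yaw": 0},
  {"jaw": -1, "delta_pos": [0, 0, 0], "yaw": 0},
])

```text
t: 23.6
eef_pos: [0.5227, -0.1472, 0.1396]
tool_rot: [[0.911, 0.411, 0.002], [0.411, -0.911, -0.001], [0.001, 0.002, -1.0]]
contact_force: [-4.9, 1.2, 10.9]
width: 0.0005
grasp_force: 5.5
```

Solid contact at a fingertip height of 117.6 mm, so the lid is shut. I retreat and check.

>>> move_arm([
  {"jaw": -1, "delta_pos": [0, 0, 2], "yaw": 0},
  {"jaw": -1, "delta_pos": [0, 0, 4], "yaw": 0},
  {"jaw": -1, "delta_pos": [0, 0, 4], "yaw": 0},
  {"jaw": -1, "delta_pos": [-1.5, 3.5, 0], "yaw": 0},
  {"jaw": -1, "delta_pos": [-1.5, 3.5, 0], "yaw": 0},
  {"jaw": -1, "delta_pos": [-1.5, 3.5, 0], "yaw": 0},
  {"jaw": -1, "delta_pos": [-1.5, 3.5, 0], "yaw": 0},
  {"jaw": -1, "delta_pos": [-1.5, 3.5, 0], "yaw": 0},
])

```text
t: 24.27
eef_pos: [0.4467, 0.0293, 0.237]
tool_rot: [[0.912, 0.411, 0.001], [0.411, -0.912, 0.0], [0.001, 0.0, -1.0]]
contact_force: [0.1, 0.8, 0.2]
width: 0.0005
grasp_force: 0.0
```

>>> move_arm([
  {"jaw": -1, "delta_pos": [-1, 3.5, 0], "yaw": 0},
  {"jaw": -1, "delta_pos": [-1, 3.5, 0], "yaw": 0},
  {"jaw": -1, "delta_pos": [-1, 3.5, 0], "yaw": 0},
  {"jaw": -1, "delta_pos": [-1, 3.5, 0], "yaw": 0},
  {"jaw": -1, "delta_pos": [0, 0, 0], "yaw": 0},
  {"jaw": -1, "delta_pos": [0, 0, 0], "yaw": 0},
])

```text
t: 24.77
eef_pos: [0.407, 0.1695, 0.237]
tool_rot: [[0.91, 0.415, 0.0], [0.415, -0.91, 0.0], [0.0, 0.0, -1.0]]
contact_force: [0.1, -0.0, 0.0]
width: 0.0006
grasp_force: 0.0
```

Run:
```python
from h import *
a=snap('top','top10.png');b=snap('side','side10.png')
s=state();print(s['t'],s['eef_pos'],s['contact_force'])
for n in('top','side'):
  for l in('pump_lid','lid_tab','brush'):
    for d in recognise(n,l): print(n,l,np.array(d['position']),round(d['conf'],2),proj(n,d['position']).round())
g=lambda i,y,x:cv2.resize(cv2.cvtColor(i,4)[y:y+75,x:x+100],(400,300),interpolation=2)
r=lambda n:cv2.cvtColor(cv2.imread('pics/'+n),4)
cv2.imwrite('pics/v10.png',np.vstack([np.hstack([g(a,185,340),g(b,255,280)]),np.hstack([g(r('side0.png'),255,280),g(b,180,265)])]))
```

```text
24.8667 [0.4077 0.1675 0.237 ] [ 0.2138 -0.1344 -0.3804]
top pump_lid [ 0.3553 -0.0832  0.1596] 0.77 [396. 302.]
top pump_lid [ 0.5042 -0.3162  0.0801] 0.75 [468. 207.]
top pump_lid [ 0.5313 -0.1402  0.116 ] 0.74 [386. 216.]
top lid_tab [ 0.3578 -0.0853  0.1672] 0.89 [397. 299.]
top lid_tab [ 0.5301 -0.1398  0.1162] 0.84 [386. 217.]
top lid_tab [ 0.5025 -0.3125  0.0824] 0.54 [467. 208.]
side pump_lid [ 0.3592 -0.0933  0.1621] 0.81 [239. 259.]
side pump_lid [ 0.5076 -0.3214  0.0859] 0.67 [335. 369.]
side pump_lid [ 0.5311 -0.1436  0.1138] 0.57 [328. 284.]
side lid_tab [ 0.5297 -0.1453  0.119 ] 0.96 [328. 283.]
side lid_tab [ 0.503  -0.3212  0.0804] 0.62 [332. 371.]
side lid_tab [ 0.3586 -0.0954  0.1616] 0.61 [238. 260.]
side brush [0.5342 0.1715 0.0406] 0.66 [303. 217.]
```

View pics/v10.png

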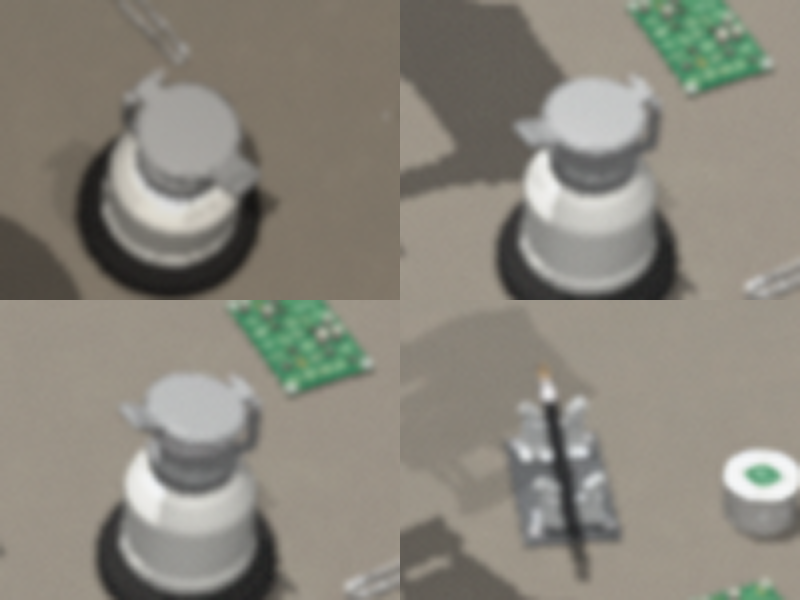

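The lid is flush now: the tab sits at crop (530,130), lower than its ajar start position. The brush is in its rest, and the tin, board and tweezers have not moved. I hand the job in.

```bash
python3 -c "
from plant import *
print(finish_job())"
```

```text
the job is handed in; nothing more can be done
None
```

I handed the job in after about 25 s: the lid was flipped right back, the dish pressed to its stop at about 11 N, the brush laid back in both notches, the lid shut, and the bystanders did not visibly move; the hand-in returned no verdict, and the full press is inferred from force and pictures, not read directly.

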